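# Set up the still life for the drawing lesson

## Robot

A 6-joint arm with a two-finger parallel gripper is mounted at the origin on the work surface. World frame = base frame: x ahead of the robot, y to its left, z up, the work surface at z = 0. Lengths are in mm, angles in rad, forces in N, time in s.
With the tool pointing down it reaches from about 275 to 750 mm from the base axis. Payload 10.2 kg.
Tool frame: the origin (TCP) lies on the centre line of the jaws, within the pads' length; the fingertips stand 8 mm ahead of it and the grasp point (between the pads) lies 11 mm behind it; z points along the fingers, y is the line along which they close (so a half turn about z gives the same grasp; the last joint's range is limited). The gripper opens to 88 mm and grips with 3 to 60 N. Pads are 18 mm wide; open, the fingers measure 123 mm over their backs; the gripper's body (75 mm by 187 mm) begins 45 mm behind the grasp point.
Start: joints at [0.963, 0.313, 1.498, -0, 1.331, -0.223], TCP at [197.084, 486.61, 246.72] pointing down, gripper open.
Joint ranges: [-2.94, 2.94], [-0.97, 2.17], [0.19, 2.56], [-1.23, 4.37], [0.02, 3.11], [-2.88, 2.88]. Speed limits (rad/s): [2.39, 2.39, 3.01, 3.14, 3.14, 3.14].

## Interface

Orientations are given as a unit quaternion [x, y, z, w].
In Python, from workcell import manip gives the robot as it stands.
- The arm moves only by the shell command python3 -m pendant 'ROWS' [FORCE]. ROWS is JSON, one flat list of numbers, 7 for each row, row after row: the turn, a rotation vector about the tool's x, y, z each as a share of 45 degrees, from -1 to 1, then the shift along the tool's x, y, z each as a share of 0.04 m, from -1 to 1, then the closure, from 0 (fully open) to 1 (shut). In form: [rx, ry, rz, x, y, z, claw, rx, ry, rz, x, y, z, claw, ...]. A call has 1 to 10 rows; each row shifts and turns the commanded pose from where the row before left it, along the tool's axes as they then stand; what a row does not reach is not made up. A row lasts 1/10 s, in which the tool goes at most 50 mm and 8.59 degrees, less where a joint would pass 70% of its speed; a pose out of reach is approached as far as the arm can. A call with a number of a shift or a turn outside -1 to 1 is refused whole. A call with a gripper value outside its range is refused whole. The fingers move at their own pace and stop on an object; FORCE is the grip in N (left out, the last holds). Time passes only in rows, so rows that do not move let the fingers close. It gives the time, the measured TCP pose, the force, the opening and the grip force at its end, in the units of the state.
- manip.state(): the state, without advancing time (a new reading comes with each control period).
- manip.snapshot(name): name is "side" or "top" or "wrist"; returns (picture, depth): 400x640x3 uint8, blue, green, red; 400x640 float32, mm along the optical axis (not along the pixel's ray), 0 where there is no reading.
- manip.get_calibration(name): a dict with "vertical_fov" (degrees; the focal length in pixels is half the picture's height over the tangent of half this angle, whatever the lens; pixels are square), "cx", "cy" (the principal point, pixels), "cam_to_world" (4x4, takes a point from camera to world coordinates). Camera axes: x right, y down, z forward; pixel columns grow to the right and rows downward; lengths in mm; the calibration is good to about 2 mm. A picture is of the moment at which its call begins: read the wrist's pose just before it. get_calibration takes no time and is no camera call; for the wrist camera it gives the pose at the moment of the call.
- manip.hand_in(): hands the job in; it is judged then, once.
Trained networks look in the newest picture that a camera, given by its name, has taken for a name from the list of things; names that differ only in an ending like _2 or _b are one class to them, and where a whole thing is asked for, a point or a joint stands for the part that bears it (a point fixed in the world has none). Each returns a list of dicts, best first, with "confidence" (0 to 1); they miss things now and then, are a little off and sometimes report something else, mostly with a low value. They report only what shows in the picture. A call takes as long as a camera call. They do not tell look-alikes from the thing itself.
- manip.spot_in(label, camera): "pixel" ([row, column] in pixels, amid what is visible of it).
- manip.trace(label, camera): "pixels" (400x640 bool, what is visible of it) and "pixel" ([row, column] in pixels, amid what is visible of it).
The state is a dict: "clock": time; "joints": joint angles; "joint_velocities": joint speeds; "joint_torque": joint torques, N m; "tcp_pos": TCP position; "tool_rot": TCP orientation; "ft_force": force on the tool from outside, world axes, zero at the start; "torque": the same for the moment, N m; "width": opening from 0.0 (shut) to 1.0 (fully open); "grasp_force": force on a finger pad.
Only numpy, scipy, OpenCV 4.12 (cv2) and the standard library are available. Lean on these libraries where they do the work, as an engineer would, in place of code of your own. Each camera call takes 0.05 s, during which the arm holds its last target. There are 200 camera calls.

## Task

Set up the still life for the drawing lesson on the model board (its raised rail is the back; left and right are as you see them facing the rail from the board's open front): gently stand the clay pot in the middle of the small turntable with its wooden stopper seated in its mouth, stand the hand bell on the board directly to the left of the turntable and the plaster prism directly to the right of it, each leaving a gap of about 20 mm to the turntable's edge. Lay the chrome pen on the board in front of the turntable, parallel to the rail, centred on the turntable and with a gap of about 40 mm to its edge. Leave the ink bottle and the protractor undisturbed in the tray.

Things in the scene. Friction and masses are not known exactly. Their poses are not given: they have to be found in the camera images.
- board: Model board: flat pale plywood board lying on the desk, 340 mm wide (its y) by 270 mm deep (its x), 16 mm thick, with a low raised dark wooden rail (12 mm thick, top 38 mm above the desk) along its whole rear edge. Origin at the centre of its underside; its +x points to the rail (the back), its +y to the left as seen when facing the rail, z up. Fixed.
- turntable: Small round wooden turntable standing on the model board, near its middle: disc 100 mm diameter, its flat top 28 mm above the board. Origin on the turning axis at the board's surface; axes parallel to the board's axes (+x to the rail, +y to the left). The base is fixed; the disc turns stiffly about its axis.
- tray: Shallow wooden props tray lying on the desk, 292 mm (its x) by 342 mm (its y), floor 6 mm above the desk, rim walls 6 mm thick with top 20 mm above the desk. All the loose things start in it. Origin at the centre of its underside. Fixed.
- pot: Brown clay pot, round, 92 mm tall: foot 56 mm diameter, belly 68 mm diameter (26 to 38 mm up), straight neck 50 mm outside diameter from 60 mm up to the rim, open mouth 40 mm inside diameter. About 0.25 kg, brittle. Starts upright in the tray. Origin at the centre of its underside, z up its axis.
- stopper: Turned pale wooden stopper, 54 mm tall: plug below (26 mm diameter at its foot, 30 mm at its top, 16 mm long), then a flange 48 mm diameter and 8 mm thick that rests on the pot's rim when the plug is in the mouth, then an upright round knob 23 mm diameter and 30 mm tall. About 0.04 kg. Starts standing on its plug in the tray. Origin at the centre of the plug's foot, z up its axis to the knob.
- bell: School hand bell standing on its mouth, 122 mm tall: brass bell 62 mm diameter at the mouth and 46 mm tall, narrow brass neck, then an upright round dark wooden handle 22 mm diameter (straight from 70 to 112 mm up). About 0.3 kg. Origin at the centre of its underside, z up its axis.
- prism: Off-white plaster hexagonal prism (a drawing solid) standing upright, 75 mm tall, 46 mm across flats, 53 mm across corners. Flat faces look along its x axis and every 60 degrees from it. About 0.17 kg. Origin at the centre of its underside, z up.
- pen: Chrome ball pen lying flat, 132 mm long, 11 mm thick, tip to its -x end, does not roll. About 0.03 kg. Origin midway along it at its underside; x along the pen, z up.
- protractor: Purple plastic half-round protractor lying flat in the tray, 100 mm (its y) by 52 mm by 4 mm thick. Origin near its middle at its underside. Not used: stays where it is.
- inkbottle: Square dark ink bottle with a round black cap, 50 by 50 mm, 58 mm tall, standing in the tray. Origin at the centre of its underside. Not used: stays where it is.
Things that resemble listed ones, but are neither listed nor needed, are in the scene too. There is more than one size of the pen; the one meant has the size given above.

How it is judged:
By the outcome, as a careful person would: the job done as asked, in the order asked, and still so for the second after the job is handed in, with the robot touching nothing.
It also fails if it takes over 138 s, if anything falls off the work surface, if the arm or the gripper's body presses on something with over 40 N, if the wrist force passes 120 N, or if a joint passes its speed limit or range.

## Working session

There is one attempt and no reset: what is moved stays moved. The work goes in short steps, Python scripts to look and compute and a shell command to move; the robot and the scene stay as the last step left them, time stands still between calls to the robot, and variables do not carry over. Pictures are saved under pics/ and viewed, at most 14 in all, crops included, and the job is handed in when it is done.

```bash
mkdir -p pics; cat > h.py <<'E'
import numpy as np,cv2
from workcell import manip
def pts(cam,d,cal=None):
    c=cal or manip.get_calibration(cam); f=200/np.tan(np.radians(c["vertical_fov"])/2)
    v,u=np.mgrid[0:400,0:640]; P=np.stack([(u-c["cx"])/f*d,(v-c["cy"])/f*d,d,np.ones_like(d)],-1)
    W=P@np.array(c["cam_to_world"]).T; W=W[...,:3]; W[d<=0]=np.nan; return W
E
python3 - <<'E'
from h import *
for cam in ["top","side"]:
    p,d=manip.snapshot(cam); cv2.imwrite(f"pics/{cam}0.png",p); np.save(f"{cam}0.npy",d)
    W=pts(cam,d)
    print(cam,np.array(manip.get_calibration(cam)["cam_to_world"]).round(2).tolist())
    for l in ["board","turntable","tray","pot","stopper","bell","prism","pen","protractor","inkbottle"]:
        for r in manip.trace(l,cam)[:4]:
            m=r["pixels"]; w=W[m]; w=w[~np.isnan(w[:,0])]
            print(l,round(r["confidence"],2),np.round(r["pixel"]),m.sum(),np.median(w,0).round(),np.percentile(w,[2,98],axis=0).round().tolist() if len(w) else "")
print(manip.state())
E
```

```text
top [[-0.01, -1.0, 0.09, 439.31], [-1.0, 0.01, 0.01, -105.93], [-0.02, -0.08, -1.0, 1068.35], [0.0, 0.0, 0.0, 1.0]]
board 0.58 [192. 210.] 9814 [542. 224.  16.] [[412.0, 50.0, 11.0], [693.0, 386.0, 38.0]]
turntable 0.71 [182. 221.] 989 [574. 197.  44.] [[529.0, 152.0, 29.0], [618.0, 244.0, 48.0]]
tray 0.66 [185. 370.] 10247 [ 540. -226.    6.] [[396.0, -389.0, 1.0], [686.0, -54.0, 22.0]]
pot 0.95 [162. 354.] 454 [ 616. -176.   53.] [[584.0, -204.0, 8.0], [641.0, -146.0, 100.0]]
stopper 0.67 [197. 367.] 205 [ 526. -219.   30.] [[506.0, -241.0, 25.0], [549.0, -199.0, 61.0]]
bell 0.69 [226. 339.] 276 [ 438. -141.    9.] [[424.0, -185.0, 5.0], [470.0, -95.0, 13.0]]
bell 0.58 [200. 394.] 359 [ 515. -302.   42.] [[492.0, -328.0, 8.0], [546.0, -282.0, 128.0]]
prism 0.8 [194. 337.] 281 [ 534. -132.   80.] [[512.0, -154.0, 6.0], [562.0, -110.0, 84.0]]
pen 0.5 [226. 388.] 146 [ 434. -277.   15.] [[428.0, -331.0, 4.0], [443.0, -230.0, 20.0]]
protractor 0.54 [228. 340.] 290 [ 438. -141.    9.] [[423.0, -187.0, 5.0], [473.0, -95.0, 13.0]]
inkbottle 0.92 [168. 387.] 373 [ 601. -270.   42.] [[577.0
[... 1395 characters left out ...]
rray([ 9.62599462e-01,  3.12895673e-01,  1.49775491e+00,  7.06659855e-06,
        1.33102123e+00, -2.23403820e-01]), 'joint_velocities': array([ 2.82662095e-04, -1.48987377e-05, -5.84420241e-04,  4.03717086e-04,
       -6.30169698e-05,  5.43737813e-05]), 'joint_torque': array([-3.26951194e-04, -4.02103472e+01, -2.52423298e+01,  6.94283238e-02,
        3.18891986e-02, -3.78118818e-05]), 'tcp_pos': array([197.06842486, 486.58950143, 246.70169989]), 'tool_rot': array([ 1.91212570e-01,  9.81548650e-01, -3.48174257e-05, -1.91253194e-05]), 'ft_force': array([0.05110376, 0.32859538, 0.29821173]), 'torque': array([0.00660393, 0.00763721, 0.02363119]), 'grasp_force': 0.0, 'width': 0.9996395418221106}
```

```bash
python3 - <<'E'
import cv2
p=cv2.imread("pics/side0.png"); q=p[90:390,180:530]; cv2.imwrite("pics/side0c.png",cv2.resize(q,None,fx=2,fy=2,interpolation=cv2.INTER_CUBIC))
p=cv2.imread("pics/top0.png"); q=p[110:290,130:470]; cv2.imwrite("pics/top0c.png",cv2.resize(q,None,fx=2.35,fy=2.35,interpolation=cv2.INTER_CUBIC))
E
```

```text
(no output)
```

View pics/side0c.png

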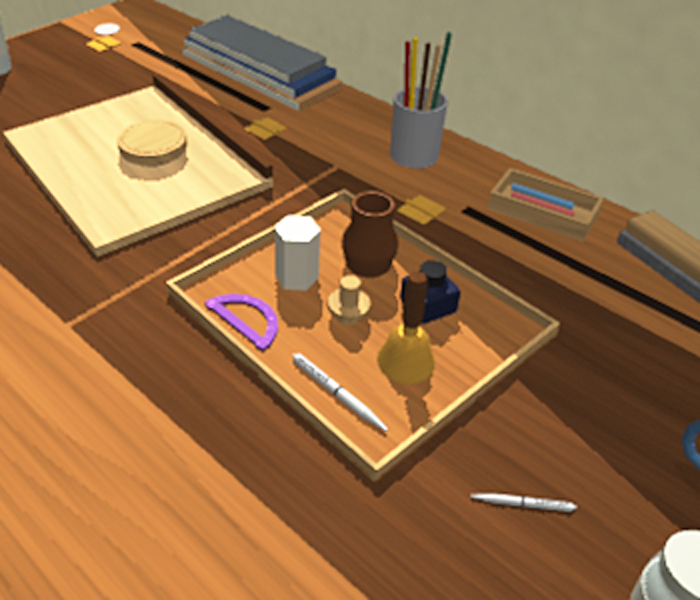

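View pics/top0c.png

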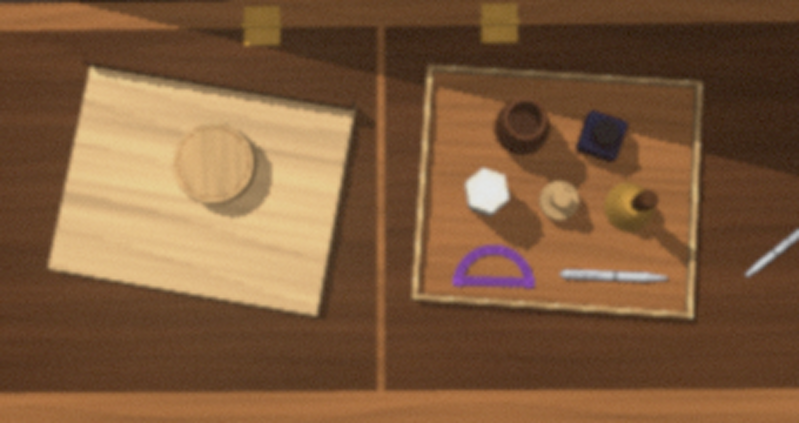

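```bash
cat > m.py <<'E'
from h import *
from scipy.optimize import least_squares
def circ(p,r):
    f=lambda c: np.maximum(np.hypot(*(p-c).T)-r,0)
    h=cv2.convexHull(p.astype(np.float32))[:,0]
    g=cv2.minEnclosingCircle(h); s=least_squares(lambda c:np.hypot(*(h-c).T)-r,g[0],loss="soft_l1").x
    return s.round(1),round(g[1],1)
for cam in ["top","side"]:
    W=pts(cam,np.load(f"{cam}0.npy")).reshape(-1,3); W=W[~np.isnan(W[:,0])]
    def sel(x,y,r,z0,z1):
        m=(np.hypot(W[:,0]-x,W[:,1]-y)<r)&(W[:,2]>z0)&(W[:,2]<z1); return W[m]
    print(cam)
    for n,x,y,r,z0,z1,R in [("tt",572,198,62,40,48,50),("potrim",614,-174,40,95,103,25),("flange",526,-219,32,25,36,24),("knob",526,-219,25,57,64,11.5),("bellhandle",518,-306,40,76,118,11),("belltop",518,-306,40,119,132,11),("bellskirt",518,-306,45,10,25,31),("prism",533,-131,35,77,86,25)]:
        p=sel(x,y,r,z0,z1)
        if len(p)<5: print(n,len(p));continue
        print(n,len(p),p[:,2].mean().round(1),circ(p[:,:2],R),p[:,:2].mean(0).round(1), ("%.0f"%0))
        if n=="prism":
            c=p[:,:2].mean(0); h=cv2.convexHull(p[:,:2].astype(np.float32))[:,0]
            best=min(((lambda s:(s.cost,s.x))(least_squares(lambda q:max and np.max([np.cos(q[2]+k*np.pi/3)*(h[:,0]-q[0])+np.sin(q[2]+k*np.pi/3)*(h[:,1]-q[1]) for k in range(6)],0)-23,[*c,t])) for t in (0,.35,.7)),key=lambda a:a[0]); print("  hex",best[0].round(2),best[1].round(2))
    b=W[(W[:,2]>11)&(W[:,2]<21)&(W[:,1]>30)&(W[:,1]<410)&(W[:,0]>395)&(W[:,0]<710)]
    rc=cv2.minAreaRect(b[:,:2].astype(np.float32)); print("board",rc,b[:,2].mean())
    ra=W[(W[:,2]>33)&(W[:,2]<42)&(W[:,1]>30)&(W[:,1]<410)&(W[:,0]>620)&(W[:,0]<710)]
    print("rail",len(ra),cv2.fitLine(ra[:,:2].astype(np.float32),cv2.DIST_HUBER,0,.01,.01).ravel().round(3))
    for n,x,y,r,z0,z1 in [("penT",434,-281,85,9.5,22),("penD",462,-490,90,4,16)]:
        p=sel(x,y,r,z0,z1)
        if n=="penT": p=p[(p[:,0]>421)&(p[:,0]<450)]
        rc=cv2.minAreaRect(p[:,:2].astype(np.float32)); l=cv2.fitLine(p[:,:2].astype(np.float32),cv2.DIST_HUBER,0,.01,.01).ravel()
        t=(p[:,:2]-l[2:])@l[:2]; print(n,len(p),rc,l.round(3),"len",np.ptp(t),"mid",l[2:]+l[:2]*(t.max()+t.min())/2)
    w=W[(W[:,1]<-40)&(W[:,1]>-405)&(W[:,0]>380)&(W[:,0]<700)&(W[:,2]>14)&(W[:,2]<23)]
    print("tray",cv2.minAreaRect(w[:,:2].astype(np.float32)))
E
python3 m.py
python3 - <<'E'
import cv2
p=cv2.imread("pics/side0.png"); q=p[255:360,300:500]; cv2.imwrite("pics/pens.png",cv2.resize(q,None,fx=4,fy=4,interpolation=cv2.INTER_CUBIC))
E
```

```text
top
tt 909 44.0 (array([575. , 199.2]), 50.0) [575.3 198.7] 0
potrim 85 97.5 (array([ 615.5, -176.7]), 25.1) [ 615.  -178.3] 0
flange 153 29.3 (array([ 526.9, -221. ]), 23.5) [ 526.  -220.5] 0
knob 45 59.6 (array([ 528. , -221.4]), 10.9) [ 526.5 -220.5] 0
bellhandle 26 98.4 (array([ 519.8, -310.1]), 10.3) [ 517.2 -302.1] 0
belltop 49 126.4 (array([ 519.7, -309.7]), 10.0) [ 519.1 -308.9] 0
bellskirt 100 17.4 (array([ 521.5, -309.7]), 31.2) [ 515.4 -300.1] 0
prism 239 80.5 (array([ 536.2, -131.8]), 25.9) [ 535.2 -132.1] 0
  hex 2.25 [ 5.3582e+02 -1.3215e+02 -2.9000e-01]
board ((546.486572265625, 221.82203674316406), (341.6955871582031, 258.8273010253906), 79.83883666992188) 15.66747892952092
rail 476 [1.79000e-01 9.84000e-01 6.77316e+02 1.91856e+02]
penT 160 ((434.4054260253906, -278.1234436035156), (152.42803955078125, 25.010257720947266), 88.3230972290039) [ 2.40000e-02  1.00000e+00  4.34457e+02 -2.86516e+02] len 152.34823163556865 mid [ 434.65567614 -278.15912177]
penD 128 ((461.2552795410156, -484.8854675292969), (159.17259216308594, 162.41839599609375), 74.38811492919922) [   0.61
[... 780 characters left out ...]
7.365234375, 222.77613830566406), (346.7564697265625, 268.32366943359375), 80.45060729980469) 16.81771467740167
rail 299 [1.73000e-01 9.85000e-01 6.70048e+02 1.80665e+02]
penT 282 ((433.1037902832031, -286.24017333984375), (129.0615692138672, 11.960714340209961), 86.99588775634766) [ 3.8000e-02  9.9900e-01  4.3091e+02 -2.8710e+02] len 129.05400394580508 mid [ 430.94490561 -286.17824553]
penD 197 ((464.00628662109375, -481.5397644042969), (117.50281524658203, 160.9363555908203), 32.37774658203125) [   0.601   -0.799  461.7   -491.13 ] len 160.95417688823972 mid [ 457.77570949 -485.91255973]
tray ((540.5689697265625, -219.3542022705078), (344.02392578125, 296.3478698730469), 85.97770690917969)
```

View pics/pens.png

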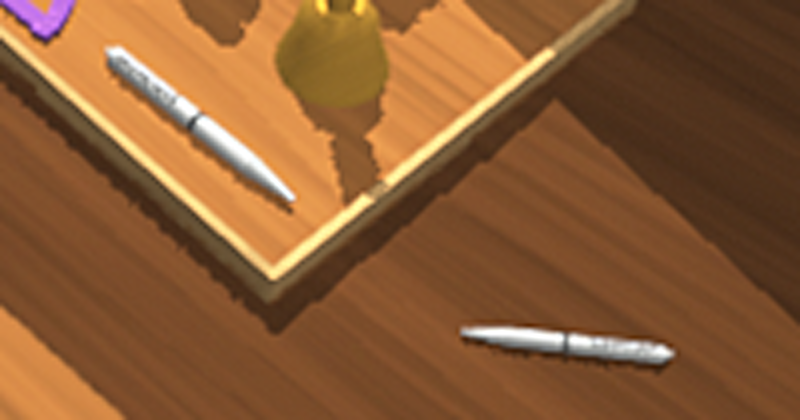

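Two pens are in view: the one in the tray (side row 285, col 347) and one on the bare desk (row 344, col 439). The tray pen measures about 129 mm, which fits the 132 mm description, and it lies in the tray as stated. I'll check the desk pen's length too. The first move is turning the tool into the board's axes.

```bash
cat > go.py <<'E'
import sys
from h import *
from scipy.spatial.transform import Rotation as R
B={"tt":(574,199.5),"pot":(614.5,-176),"stopper":(526.5,-220.7),"bell":(518.5,-309.7),"prism":(534.5,-131.5),"pen":(433,-286.5)}
ex=np.array([.9845,-.1754]);ey=np.array([.1754,.9845])
def go(xy,z,ang):
    s=manip.state(); r=R.from_quat(s["tool_rot"]); M=r.as_matrix()
    d=M.T@(np.array([*xy,z])-s["tcp_pos"]); a=np.degrees(np.arctan2(M[1,1],M[0,1]))
    dr=-((ang-a+90)%180-90)
    print("clock",round(s["clock"],2),"tcp",s["tcp_pos"].round(1),"close ang",a.round(2),"tilt",np.degrees(np.arccos(-M[2,2])).round(2),"F",np.round(s["ft_force"],1),"w",round(s["width"]*88,1),"g",round(s["grasp_force"],1))
    print("tool shift mm",d.round(1),"units",(d/40).round(3),"rz deg",round(dr,2),"units",round(dr/45,3))
if __name__=="__main__":
    n=sys.argv[1]; z=float(sys.argv[2]); ang=float(sys.argv[3]) if len(sys.argv)>3 else -10.1
    o=[float(v) for v in sys.argv[4:6]] if len(sys.argv)>5 else [0,0]   # board-frame offset: ex, ey
    go(np.array(B[n])+o[0]*ex+o[1]*ey,z,ang)
E
python3 - <<'E'
from h import *
c=manip.get_calibration("side");f=200/np.tan(np.radians(c["vertical_fov"])/2);T=np.array(c["cam_to_world"])
def ray(u,v,z):
    d=T[:3,:3]@[(u-c["cx"])/f,(v-c["cy"])/f,1]; return T[:3,3]+d*(z-T[2,3])/d[2]
for n,a,b,z in [("tray",(327,268),(373,305),11),("desk",(415,337.5),(468.2,343.5),5)]:
    p,q=ray(*a,z),ray(*b,z); print(n,p.round(),q.round(),np.linalg.norm(p-q).round(1))
E
python3 -m pendant '[0,0,0.1736,0,0,0,0, 0,0,0.1736,0,0,0,0, 0,0,0.1736,0,0,0,0, 0,0,0.1736,0,0,0,0, 0,0,0.1736,0,0,0,0, 0,0,0.1736,0,0,0,0, 0,0,0.1736,0,0,0,0, 0,0,0.1736,0,0,0,0, 0,0,0.1736,0,0,0,0, 0,0,0.1736,0,0,0,0]'
python3 go.py pot 160
```

```text
tray [ 438. -222.   11.] [ 431. -354.   11.] 131.7
desk [ 433. -451.    5.] [ 490. -526.    5.] 94.1
clock: 2.1
tcp_pos: [197.1, 486.6, 246.7]
tool_rot: [0.769, 0.64, 0.0, -0.0]
ft_force: [0.4, -0.7, 0.8]
width: 1.002
grasp_force: 0.0
clock 2.1 tcp [197.1 486.6 246.7] close ang -10.49 tilt 0.0 F [ 0.4 -0.7  0.8] w 88.2 g 0.0
tool shift mm [-575.6  531.1   86.7] units [-14.389  13.277   2.167] rz deg -0.39 units -0.009
```

Tray pen is 131.7 mm and the desk pen 94 mm, so the tray pen is the one meant. Next I go to the pot.

```bash
python3 -m pendant '[0,0,0,-0.8,0.738,0,0, 0,0,0,-0.8,0.738,0,0, 0,0,0,-0.8,0.738,0,0, 0,0,0,-0.8,0.738,0,0, 0,0,0,-0.8,0.738,0,0, 0,0,0,-0.8,0.738,0,0, 0,0,0,-0.8,0.738,0,0, 0,0,0,-0.8,0.738,0,0, 0,0,0,-0.8,0.738,0,0]' 20 >/dev/null
python3 -m pendant '[0,0,0,-0.8,0.738,0,0, 0,0,0,-0.8,0.738,0,0, 0,0,0,-0.8,0.738,0,0, 0,0,0,-0.8,0.738,0,0, 0,0,0,-0.8,0.738,0,0, 0,0,0,-0.8,0.738,0.2,0, 0,0,0,-0.8,0.738,0.4,0, 0,0,0,-0.8,0.738,0.6,0, 0,0,0,-0.8,0.738,0.6,0,0,0,0,0,0,0,0]' >/dev/null
python3 go.py pot 77
python3 - <<'E'
from h import *
c=manip.get_calibration("wrist");p,d=manip.snapshot("wrist");cv2.imwrite("pics/w1.png",p)
W=pts("wrist",d,c)
q=W.reshape(-1,3);q=q[~np.isnan(q[:,0])]
m=q[(abs(q[:,2]-98)<5)&(np.hypot(q[:,0]-614,q[:,1]+176)<45)]
print(len(m), cv2.minEnclosingCircle(m[:,:2].astype(np.float32)) if len(m)>3 else "")
m=q[(abs(q[:,2]-81)<4)&(np.hypot(q[:,0]-534,q[:,1]+131)<45)]
print(len(m), cv2.minEnclosingCircle(m[:,:2].astype(np.float32)) if len(m)>3 else "")
E
```

```text
clock 4.0 tcp [ 618.2 -177.7  169. ] close ang -10.39 tilt 0.41 F [-1.   0.7 -1.1] w 87.9 g 0.0
tool shift mm [ 0.9 -3.3 92. ] units [ 0.023 -0.082  2.301] rz deg -0.29 units -0.007
1479 ((615.216552734375, -176.2697296142578), 25.179119110107422)
3450 ((534.5516357421875, -131.49171447753906), 26.407299041748047)
```

View pics/w1.png

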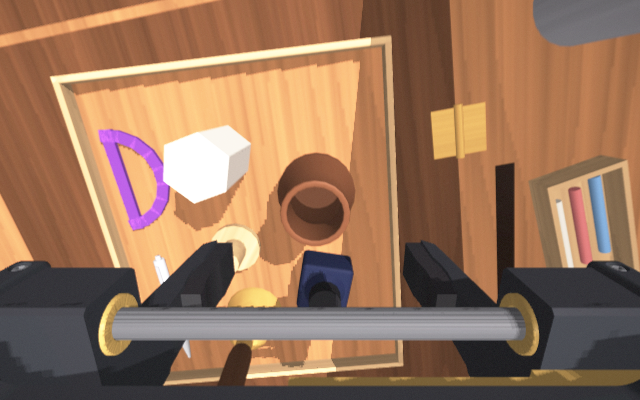

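The wrist view shows the pot mouth at about (row 212, col 316), centred between the fingers. Its position agrees with the earlier fits, so I descend and grip.

```bash
python3 -m pendant '[0,0,0,0.02,-0.08,0.5,0, 0,0,0,0,0,0.6,0, 0,0,0,0,0,0.6,0, 0,0,0,0,0,0.4,0, 0,0,0,0,0,0.2,0, 0,0,0,0,0,0,0.45, 0,0,0,0,0,0,0.5, 0,0,0,0,0,0,0.5, 0,0,0,0,0,0,0.5]' 20 >/dev/null
python3 go.py pot 77
```

```text
clock 4.95 tcp [ 615.7 -172.9   83.7] close ang -10.16 tilt 0.08 F [0.8 0.1 0.3] w 58.2 g 0.0
tool shift mm [-3.3 -0.7  6.7] units [-0.083 -0.017  0.167] rz deg -0.06 units -0.001
```

```bash
python3 -m pendant '[0,0,0,-0.08,0,0.16,0.5, 0,0,0,0,0,0,0.5, 0,0,0,0,0,0,0.5]' 20 >/dev/null
python3 go.py pot 77
```

```text
clock 5.25 tcp [ 615.4 -176.2   76.7] close ang -10.18 tilt 0.11 F [1.1 0.4 4. ] w 49.8 g 20.0
tool shift mm [ 0.1 -0.9 -0.3] units [ 0.002 -0.023 -0.006] rz deg -0.08 units -0.002
```

```bash
python3 -m pendant '[0,0,0,0,0,-0.2,0.6, 0,0,0,0,0,-0.4,0.6, 0,0,0,0,0,-0.6,0.6, 0,0,0,0,0,-0.6,0.6, 0,0,0,0,0,-0.4,0.6, 0,0,0,0.2,-0.06,-0.2,0.6, 0,0,0,0.4,-0.12,0,0.6, 0,0,0,0.6,-0.18,0,0.6, 0,0,0,0.7,-0.21,0,0.6, 0,0,0,0.7,-0.21,0,0.6]' >/dev/null
python3 -m pendant '[0,0,0,0.7,-0.21,0,0.6, 0,0,0,0.7,-0.21,0,0.6, 0,0,0,0.7,-0.21,0,0.6, 0,0,0,0.7,-0.21,0,0.6, 0,0,0,0.7,-0.21,0,0.6, 0,0,0,0.7,-0.21,0,0.6, 0,0,0,0.7,-0.2,0,0.6, 0,0,0,0.7,-0.2,0,0.6, 0,0,0,0.4,-0.12,0,0.6, 0,0,0,0.2,-0.06,0,0.6]' >/dev/null
python3 go.py tt 115
```

```text
clock 7.25 tcp [572.7 190.8 171.4] close ang -10.06 tilt 0.1 F [-0.9 -0.2 -3.1] w 49.4 g 20.0
tool shift mm [ 8.9 -0.2 56.4] units [ 0.221 -0.004  1.411] rz deg 0.04 units 0.001
```

```bash
python3 -m pendant '[0,0,0,0.11,0,0.3,0.6, 0,0,0,0.11,0,0.2,0.6, 0,0,0,0,0,0,0.6, 0,0,0,0,0,0,0.6]' >/dev/null
python3 go.py tt 115
cat > wm.py <<'E'
from h import *
from scipy.optimize import least_squares
c=manip.get_calibration("wrist");p,d=manip.snapshot("wrist");cv2.imwrite("pics/w2.png",p)
W=pts("wrist",d,c);z=W[...,2]
g=np.nan_to_num(z,nan=999)
m=((abs(g-44)<4)&(np.hypot(W[...,0]-574,W[...,1]-199.5)<65)).astype(np.uint8)
# rim pixels: disc pixels with a neighbouring board pixel (z~16) farther from centre
e=cv2.dilate(((g<34)&(g>5)).astype(np.uint8),np.ones((3,3)))&m
q=W[e>0][:,:2]; q=q[np.hypot(*(q-[574,199.5]).T)>40]
s=least_squares(lambda c:np.hypot(*(q-c[:2]).T)-50,[574,199.5],loss="soft_l1"); a=np.degrees(np.arctan2(*(q-s.x).T[::-1]))
print("tt",len(q),s.x.round(1),np.abs(s.fun).mean().round(2),np.histogram(a,8,(-180,180))[0])
ra=W[(abs(g-38)<3)&(W[...,0]>640)&(W[...,0]<720)][:,:2]
l=cv2.fitLine(ra.astype(np.float32),cv2.DIST_HUBER,0,.01,.01).ravel();print("rail",len(ra),l.round(3),np.degrees(np.arctan2(l[0],l[1])))
E
python3 wm.py
```

```text
clock 7.65 tcp [575.5 197.  151.9] close ang -10.21 tilt 0.04 F [ 0.3  0.4 -2.8] w 49.6 g 20.0
tool shift mm [ 2.2 -1.9 36.9] units [ 0.055 -0.047  0.923] rz deg -0.11 units -0.003
tt 248 [574.2 199.4] 0.64 [16  0  0 36 62 28 51 55]
rail 4323 [1.78000e-01 9.84000e-01 6.81421e+02 2.25392e+02] 10.271415
```

```bash
python3 -m pendant '[0,0,0,0.055,-0.047,0.3,0.6, 0,0,0,0,0,0.25,0.6, 0,0,0,0,0,0.15,0.6, 0,0,0,0,0,0.08,0.6, 0,0,0,0,0,0,0.6, 0,0,0,0,0,0,0.6]' >/dev/null
python3 go.py tt 115
```

```text
clock 8.3 tcp [574.1 200.2 121.3] close ang -10.17 tilt 0.03 F [ 0.2  0.2 -2.4] w 49.4 g 20.0
tool shift mm [-0.7  0.   6.3] units [-0.017  0.001  0.159] rz deg -0.07 units -0.002
```

```bash
python3 -m pendant '[0,0,0,-0.017,0,0.05,0.6, 0,0,0,0,0,0.05,0.6, 0,0,0,0,0,0.025,0.6, 0,0,0,0,0,0.02,0.6, 0,0,0,0,0,0,0.6, 0,0,0,0,0,0,0.6]' >/dev/null
python3 go.py tt 115
```

```text
clock 8.9 tcp [573.8 199.5 115.4] close ang -10.17 tilt 0.01 F [ 0.2 -0.5 -3.9] w 49.3 g 20.0
tool shift mm [-0.   0.2  0.4] units [-0.     0.005  0.01 ] rz deg -0.07 units -0.001
```

```bash
python3 -m pendant '[0,0,0,0,0,0.015,0.6, 0,0,0,0,0,0,0.6, 0,0,0,0,0,0,0.6]'|grep -E "tcp|force"; python3 -m pendant '[0,0,0,0,0,0.015,0.6, 0,0,0,0,0,0,0.6, 0,0,0,0,0,0,0.6]'|grep -E "tcp|force"
```

```text
tcp_pos: [573.9, 199.6, 114.8]
ft_force: [-0.2, -0.5, -1.6]
grasp_force: 20.0
tcp_pos: [573.9, 199.7, 114.7]
ft_force: [-2.5, 0.8, 4.4]
grasp_force: 20.0
```

```bash
python3 -m pendant '[0,0,0,0,0,0,0.4, 0,0,0,0,0,0,0.3, 0,0,0,0,0,0,0.15, 0,0,0,0,0,0,0.1, 0,0,0,0,0,-0.2,0.1, 0,0,0,0,0,-0.5,0.1, 0,0,0,0,0,-0.7,0.1, 0,0,0,0,0,-0.7,0.1, 0,0,0,-0.3,0,-0.4,0.1, 0,0,0,-0.5,0,0,0.3]' >/dev/null
python3 go.py stopper 130
python3 - <<'E'
from h import *
p,d=manip.snapshot("top");W=pts("top",d).reshape(-1,3);W=W[~np.isnan(W[:,0])]
m=W[(abs(W[:,2]-136)<5)&(np.hypot(W[:,0]-574,W[:,1]-199)<45)]
print(len(m),cv2.minEnclosingCircle(m[:,:2].astype(np.float32)))
E
```

```text
clock 10.5 tcp [568.7 167.8 216.7] close ang -10.09 tilt 0.26 F [ 0.1 -1.4 -0.1] w 73.4 g 0.0
tool shift mm [-390.    26.1   86.4] units [-9.749  0.654  2.159] rz deg 0.01 units 0.0
48 ((572.3660888671875, 190.91806030273438), 22.50791358947754)
```

```bash
python3 -m pendant '[0,0,0,-0.8,0.05,0,0.5, 0,0,0,-0.9,0.06,0,0.5, 0,0,0,-0.9,0.06,0,0.5, 0,0,0,-0.9,0.06,0,0.5, 0,0,0,-0.9,0.06,0,0.5, 0,0,0,-0.9,0.06,0,0.5, 0,0,0,-0.9,0.06,0,0.5, 0,0,0,-0.9,0.06,0.2,0.5, 0,0,0,-0.9,0.06,0.4,0.5, 0,0,0,-0.6,0.06,0.4,0.5]' >/dev/null
python3 -m pendant '[0,0,0,-0.3,0.03,0.4,0.5, 0,0,0,-0.1,0,0.2,0.5, 0,0,0,0,0,0,0.5, 0,0,0,0,0,0,0.5]' >/dev/null
python3 go.py stopper 40
python3 - <<'E'
from h import *
c=manip.get_calibration("wrist");p,d=manip.snapshot("wrist");W=pts("wrist",d,c).reshape(-1,3);W=W[~np.isnan(W[:,0])]
def fit(n,x,y,z,r):
    m=W[(abs(W[:,2]-z)<3)&(np.hypot(W[:,0]-x,W[:,1]-y)<r)]
    print(n,len(m),cv2.minEnclosingCircle(m[:,:2].astype(np.float32)) if len(m)>3 else "")
fit("flange",526.5,-220.7,30,35);fit("knob",526.5,-220.7,60,25)
p,d=manip.snapshot("top");W=pts("top",d).reshape(-1,3);W=W[~np.isnan(W[:,0])];fit("pot",574,199,136,45);fit("tt",574,199,44,60)
E
```

```text
clock 11.95 tcp [ 529.2 -190.2  150.6] close ang -10.14 tilt 0.02 F [-0.3  0.3  0.7] w 44.2 g 0.0
tool shift mm [-30.5   2.7 110.7] units [-0.762  0.068  2.766] rz deg -0.04 units -0.001
flange 1278 ((526.0025024414062, -220.6267852783203), 23.87980079650879)
knob 580 ((525.9962158203125, -220.25128173828125), 11.491329193115234)
pot 99 ((574.5148315429688, 198.48085021972656), 24.96761703491211)
tt 387 ((575.6691284179688, 199.1127166748047), 49.89276885986328)
```

```bash
python3 -m pendant '[0,0,0,-0.38,0.03,0.3,0.5, 0,0,0,-0.38,0.02,0.5,0.5, 0,0,0,0,0,0.6,0.5, 0,0,0,0,0,0.6,0.5, 0,0,0,0,0,0.4,0.5, 0,0,0,0,0,0.2,0.5, 0,0,0,0,0,0.1,0.5, 0,0,0,0,0,0,0.5]' 12 >/dev/null
python3 go.py stopper 40
```

```text
clock 12.85 tcp [ 525.6 -221.2   42.1] close ang -10.17 tilt 0.0 F [ 0.9  0.5 -0.5] w 44.0 g 0.0
tool shift mm [0.7 0.8 2.1] units [0.017 0.019 0.052] rz deg -0.07 units -0.001
```

```bash
python3 -m pendant '[0,0,0,0.017,0.01,0.05,0.6, 0,0,0,0,0,0,0.85, 0,0,0,0,0,0,0.85, 0,0,0,0,0,0,0.85, 0,0,0,0,0,0,0.85, 0,0,0,0,0,0,0.85]' 12 >/dev/null
python3 go.py stopper 40
python3 -m pendant '[0,0,0,0,0,-0.2,0.85, 0,0,0,0,0,-0.5,0.85, 0,0,0,0,0,-0.8,0.85, 0,0,0,0,0,-0.9,0.85, 0,0,0,0.1,0,-0.9,0.85, 0,0,0,0.3,0,-0.6,0.85, 0,0,0,0.6,-0.04,-0.3,0.85, 0,0,0,0.9,-0.06,0,0.85, 0,0,0,0.9,-0.06,0,0.85, 0,0,0,0.9,-0.06,0,0.85]' >/dev/null
python3 -m pendant '[0,0,0,0.9,-0.06,0,0.85, 0,0,0,0.9,-0.06,0,0.85, 0,0,0,0.9,-0.06,0,0.85, 0,0,0,0.9,-0.06,0,0.85, 0,0,0,0.9,-0.06,0,0.85, 0,0,0,0.9,-0.06,0,0.85, 0,0,0,0.6,-0.06,0,0.85, 0,0,0,0.3,0,0,0.85, 0,0,0,0,0,0,0.85, 0,0,0,0,0,0,0.85]' >/dev/null
python3 go.py tt 160
```

```text
clock 13.45 tcp [ 526.3 -220.5   40.5] close ang -10.16 tilt 0.04 F [0.2 1.3 2.2] w 22.6 g 12.0
tool shift mm [-0.2  0.2  0.5] units [-0.004  0.005  0.012] rz deg -0.06 units -0.001
clock 15.45 tcp [571.6 176.9 208.1] close ang -10.2 tilt 0.03 F [-0.1  0.3 -0.3] w 22.2 g 12.0
tool shift mm [22.7 -1.6 48.1] units [ 0.567 -0.04   1.203] rz deg -0.1 units -0.002
```

```bash
python3 -m pendant '[0,0,0,0.3,-0.02,0,0.85, 0,0,0,0.26,-0.03,0.2,0.85, 0,0,0,0,0,0.3,0.85, 0,0,0,0,0,0.1,0.85, 0,0,0,0,0,0,0.85, 0,0,0,0,0,0,0.85]' >/dev/null
python3 go.py tt 154.5
python3 - <<'E'
from h import *
c=manip.get_calibration("wrist");p,d=manip.snapshot("wrist");cv2.imwrite("pics/w3.png",p);W=pts("wrist",d,c).reshape(-1,3);W=W[~np.isnan(W[:,0])]
m=W[(abs(W[:,2]-136)<2.5)&(np.hypot(W[:,0]-574,W[:,1]-199)<40)];m=m[np.hypot(m[:,0]-574,m[:,1]-199)>16]
from scipy.optimize import least_squares
s=least_squares(lambda c:np.hypot(*(m[:,:2]-c).T)-22.5,[574,199]);print(len(m),s.x,np.abs(s.fun).mean())
E
```

```text
clock 16.05 tcp [573.6 200.  184.1] close ang -10.19 tilt 0.01 F [-0.7 -1.1  0.2] w 22.3 g 12.0
tool shift mm [-0.4  0.5 29.6] units [-0.01   0.012  0.74 ] rz deg -0.09 units -0.002
813 [573.25839671 200.01293257] 1.2030500597190603
```

View pics/w3.png

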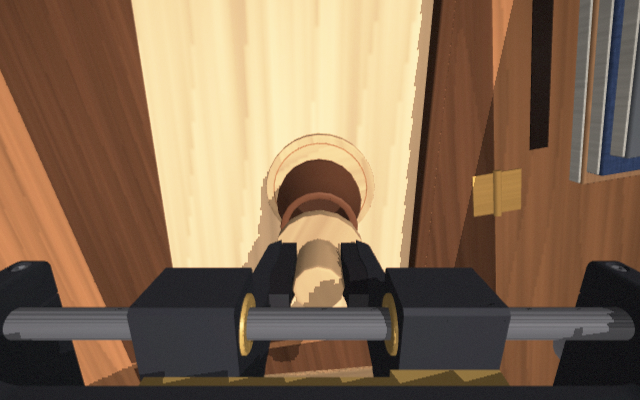

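The stopper, with its flange at about (row 235, col 318), hangs centred over the pot mouth at (row 205, col 319). I lower it in.

```bash
python3 -m pendant '[0,0,0,0,0,0.2,0.85, 0,0,0,0,0,0.2,0.85, 0,0,0,0,0,0.15,0.85, 0,0,0,0,0,0.1,0.85, 0,0,0,0,0,0.03,0.85, 0,0,0,0,0,0,0.85, 0,0,0,0,0,0,0.85]' |grep -E "tcp|force"; python3 go.py tt 154.5
```

```text
tcp_pos: [573.7, 200.3, 157.2]
ft_force: [-0.4, -0.5, 0.1]
grasp_force: 12.0
clock 16.8 tcp [573.7 200.3 157.2] close ang -10.17 tilt 0.03 F [-0.4 -0.5  0.1] w 22.8 g 12.0
tool shift mm [-0.7  0.5  2.7] units [-0.018  0.012  0.067] rz deg -0.07 units -0.001
```

```bash
python3 -m pendant '[0,0,0,0,0,0.03,0.85, 0,0,0,0,0,0.02,0.85, 0,0,0,0,0,0,0.85, 0,0,0,0,0,0,0.85]' |grep -E "tcp|force"; python3 -m pendant '[0,0,0,0,0,0.015,0.85, 0,0,0,0,0,0,0.85, 0,0,0,0,0,0,0.85]' |grep -E "tcp|force"
```

```text
tcp_pos: [573.5, 200.3, 154.9]
ft_force: [0.1, -0.7, -0.1]
grasp_force: 12.0
tcp_pos: [573.6, 200.3, 154.5]
ft_force: [0.6, 0.7, 2.2]
grasp_force: 12.0
```

```bash
python3 -m pendant '[0,0,0,0,0,0,0.7, 0,0,0,0,0,0,0.55, 0,0,0,0,0,0,0.5, 0,0,0,0,0,-0.2,0.5, 0,0,0,0,0,-0.5,0.5, 0,0,0,0,0,-0.8,0.5, 0,0,0,-0.3,0,-0.5,0.5, 0,0,0,-0.6,0,-0.2,0.5, 0,0,0,-0.9,0.06,0,0.5, 0,0,0,-0.9,0.06,0,0.5]' >/dev/null
python3 -m pendant '[0,0,0,-0.95,0.09,0,0.5, 0,0,0,-0.95,0.09,0,0.5, 0,0,0,-0.95,0.09,0,0.5, 0,0,0,-0.95,0.09,0,0.5, 0,0,0,-0.95,0.09,0,0.5, 0,0,0,-0.95,0.09,0,0.5, 0,0,0,-0.95,0.09,0,0.5, 0,0,0,-0.95,0.09,0,0.5, 0,0,0,-0.6,0.06,0,0.5, 0,0,0,-0.3,0,0,0.5]' >/dev/null
python3 -m pendant '[0,0,0,0,0,0,0.5]' >/dev/null
python3 go.py bell 160
python3 - <<'E'
from h import *
p,d=manip.snapshot("top");W=pts("top",d).reshape(-1,3);W=W[~np.isnan(W[:,0])]
def fit(n,x,y,z,r):
    m=W[(abs(W[:,2]-z)<3)&(np.hypot(W[:,0]-x,W[:,1]-y)<r)]
    print(n,len(m),cv2.minEnclosingCircle(m[:,:2].astype(np.float32)) if len(m)>3 else "",m[:,2].mean())
fit("knob",574,199,174,30);fit("flange",574,199,144,40);fit("tt",574,199,44,60)
E
```

```text
clock 19.6 tcp [ 529.6 -247.8  242.5] close ang -10.25 tilt 0.0 F [-0.   0.9  0.6] w 43.9 g 0.0
tool shift mm [-62.9   0.1  82.5] units [-1.571e+00  1.000e-03  2.062e+00] rz deg -0.15 units -0.003
knob 58 ((574.2263793945312, 198.9994659423828), 11.17186450958252) 173.75486298613325
flange 166 ((574.1964721679688, 198.97608947753906), 23.8841495513916) 143.76107364723885
tt 387 ((575.4468994140625, 198.6588897705078), 50.090877532958984) 43.867448763893805
```

The stopper is seated: its knob top is at 173.8 mm (174 expected) and centred to about 1 mm. On to the bell.

```bash
python3 -m pendant '[0,0,0,-0.5,0,0.2,0.5, 0,0,0,-0.7,0,0.5,0.5, 0,0,0,-0.37,0,0.6,0.5, 0,0,0,0,0,0.5,0.5, 0,0,0,0,0,0.2,0.5, 0,0,0,0,0,0,0.5, 0,0,0,0,0,0,0.5]' 25 >/dev/null
python3 go.py bell 90
python3 - <<'E'
from h import *
c=manip.get_calibration("wrist");p,d=manip.snapshot("wrist");W=pts("wrist",d,c).reshape(-1,3);W=W[~np.isnan(W[:,0])]
m=W[(W[:,2]>118)&(W[:,2]<130)&(np.hypot(W[:,0]-519,W[:,1]+310)<25)]
print(len(m),cv2.minEnclosingCircle(m[:,:2].astype(np.float32)) if len(m)>3 else "")
E
```

```text
clock 20.35 tcp [ 519.5 -308.2  163.6] close ang -10.1 tilt 0.09 F [ 0.1 -0.2 -0.1] w 43.7 g 0.0
tool shift mm [-1.5 -0.8 73.6] units [-0.039 -0.021  1.839] rz deg 0.0 units 0.0
917 ((519.0826416015625, -309.4576416015625), 10.737215995788574)
```

```bash
python3 -m pendant '[0,0,0,-0.03,-0.01,0.3,0.5, 0,0,0,0,0,0.5,0.5, 0,0,0,0,0,0.5,0.5, 0,0,0,0,0,0.4,0.5, 0,0,0,0,0,0.14,0.5, 0,0,0,0,0,0,0.6, 0,0,0,0,0,0,0.85, 0,0,0,0,0,0,0.85, 0,0,0,0,0,0,0.85, 0,0,0,0,0,0,0.85]' 25 >/dev/null
python3 go.py bell 90
python3 -m pendant '[0,0,0,0,0,0,0.85, 0,0,0,0,0,-0.2,0.85, 0,0,0,0,0,-0.5,0.85, 0,0,0,0,0,-0.8,0.85, 0,0,0,0,0,-0.8,0.85, 0,0,0,0,0,-0.8,0.85, 0,0,0,0,0,-0.6,0.85, 0,0,0,0,0,-0.3,0.85, 0,0,0,0,0,0,0.85]' >/dev/null
python3 go.py tt 250 -10.1 0 101
```

```text
clock 21.4 tcp [ 518.8 -310.3   89.7] close ang -10.17 tilt 0.14 F [ 3.  -0.7  3.3] w 21.1 g 25.0
tool shift mm [ 0.6 -0.4 -0.3] units [ 0.015 -0.01  -0.008] rz deg -0.07 units -0.002
clock 22.3 tcp [ 518.2 -310.1  249.5] close ang -10.17 tilt 0.07 F [-0.1 -0.1 -3.4] w 21.0 g 25.0
tool shift mm [612.4 -35.2  -0.9] units [15.311 -0.879 -0.024] rz deg -0.07 units -0.002
```

```bash
python3 -m pendant '[0,0,0,0.3,0,-0.3,0.85, 0,0,0,0.6,0,-0.4,0.85, 0,0,0,0.9,-0.06,-0.2,0.85, 0,0,0,0.95,-0.06,0,0.85, 0,0,0,0.95,-0.06,0,0.85, 0,0,0,0.95,-0.06,0,0.85, 0,0,0,0.95,-0.06,0,0.85, 0,0,0,0.95,-0.06,0,0.85, 0,0,0,0.95,-0.06,0,0.85, 0,0,0,0.95,-0.06,0,0.85]' >/dev/null
python3 go.py tt 285 -10.1 0 101
python3 -m pendant '[0,0,0,0.95,-0.06,0,0.85, 0,0,0,0.95,-0.06,0,0.85, 0,0,0,0.95,-0.06,0,0.85, 0,0,0,0.95,-0.06,0,0.85, 0,0,0,0.95,-0.06,0,0.85, 0,0,0,0.95,-0.06,0,0.85, 0,0,0,0.6,0,0,0.85, 0,0,0,0.3,0,0,0.85, 0,0,0,0,0,0,0.85]' >/dev/null
python3 go.py tt 101 -10.1 0 101
```

```text
clock 23.3 tcp [558.3  28.5 284. ] close ang -10.15 tilt 0.13 F [ 0.5  1.  -3.1] w 21.2 g 25.0
tool shift mm [272.1 -14.7  -1. ] units [ 6.803 -0.368 -0.024] rz deg -0.05 units -0.001
clock 24.2 tcp [590.8 289.7 283.7] close ang -10.07 tilt 0.11 F [ 0.5 -1.2 -3. ] w 21.3 g 25.0
tool shift mm [  9.4  -0.4 182.7] units [ 0.236 -0.01   4.566] rz deg 0.03 units 0.001
```

```bash
python3 -m pendant '[0,0,0,0.15,0,0.2,0.85, 0,0,0,0.08,-0.01,0.6,0.85, 0,0,0,0,0,0.9,0.85, 0,0,0,0,0,0.9,0.85, 0,0,0,0,0,0.8,0.85, 0,0,0,0,0,0.5,0.85, 0,0,0,0,0,0.3,0.85, 0,0,0,0,0,0.1,0.85, 0,0,0,0,0,0,0.85, 0,0,0,0,0,0,0.85]' >/dev/null
python3 go.py tt 99.7 -10.1 0 101
```

```text
clock 25.2 tcp [593.2 297.6 114. ] close ang -10.18 tilt 0.12 F [-0.1  0.1 -3.2] w 20.9 g 25.0
tool shift mm [ 1.1 -1.7 14.3] units [ 0.026 -0.042  0.358] rz deg -0.08 units -0.002
```

```bash
python3 -m pendant '[0,0,0,0.026,-0.04,0.15,0.85, 0,0,0,0,0,0.12,0.85, 0,0,0,0,0,0.05,0.85, 0,0,0,0,0,0.02,0.85, 0,0,0,0,0,0,0.85, 0,0,0,0,0,0,0.85]' |grep -E "tcp|force"; python3 -m pendant '[0,0,0,0,0,0.015,0.85, 0,0,0,0,0,0,0.85, 0,0,0,0,0,0,0.85]' |grep -E "tcp|force"
```

```text
tcp_pos: [591.3, 299.0, 99.5]
ft_force: [-1.3, 0.6, 2.1]
grasp_force: 25.0
tcp_pos: [591.3, 299.0, 99.5]
ft_force: [-4.1, -0.7, 6.1]
grasp_force: 25.0
```

```bash
python3 go.py tt 99.7 -10.1 0 101
```

```text
clock 26.1 tcp [591.3 299.   99.5] close ang -10.16 tilt 0.05 F [-4.1 -0.7  6.1] w 20.7 g 25.0
tool shift mm [-0.   0.4 -0.2] units [-0.001  0.01  -0.005] rz deg -0.06 units -0.001
```

```bash
python3 -m pendant '[0,0,0,0,0,0,0.75, 0,0,0,0,0,0,0.6, 0,0,0,0,0,0,0.4, 0,0,0,0,0,-0.2,0.3, 0,0,0,0,0,-0.6,0.2, 0,0,0,0,0,-0.9,0.2, 0,0,0,0,0,-0.9,0.2, 0,0,0,0,0,-0.5,0.2, 0,0,0,-0.4,0,0,0.2, 0,0,0,-0.8,0,0,0.2]' >/dev/null
python3 go.py prism 200 -17.8
```

```text
clock 27.1 tcp [582.7 252.4 223.5] close ang -10.04 tilt 0.12 F [ 0.8 -0.7 -0.4] w 70.8 g 0.0
tool shift mm [-386.5   19.4   23.1] units [-9.662  0.485  0.577] rz deg 7.76 units 0.172
```

```bash
python3 -m pendant '[0,0,0,-0.95,0.05,0,0.2, 0,0,0,-0.95,0.05,0,0.2, 0,0,0,-0.95,0.05,0,0.2, 0,0,0,-0.95,0.05,0,0.2, 0,0,0,-0.95,0.05,0,0.2, 0,0,0,-0.95,0.05,0,0.2, 0,0,0,-0.95,0.05,0.1,0.2, 0,0,0,-0.8,0.05,0.2,0.2, 0,0,0,-0.5,0.05,0.2,0.2, 0,0,0,-0.2,0,0.2,0.2]' >/dev/null
python3 -m pendant '[0,0,0.085,0,0,0,0.2, 0,0,0.085,0,0,0,0.2, 0,0,0,0,0,0,0.2, 0,0,0,0,0,0,0.2]' >/dev/null
python3 go.py prism 45 -17.8
python3 - <<'E'
from h import *
from scipy.optimize import least_squares
c=manip.get_calibration("wrist");p,d=manip.snapshot("wrist");W=pts("wrist",d,c).reshape(-1,3);W=W[~np.isnan(W[:,0])]
m=W[(abs(W[:,2]-81)<3)&(np.hypot(W[:,0]-534.5,W[:,1]+131.5)<35)][:,:2]
h=cv2.convexHull(m.astype(np.float32))[:,0]
f=lambda q:np.max([np.cos(q[2]+k*np.pi/3)*(h[:,0]-q[0])+np.sin(q[2]+k*np.pi/3)*(h[:,1]-q[1]) for k in range(6)],0)-23
s=least_squares(f,[534.5,-131.5,-.31]);print(len(m),s.x[:2],np.degrees(s.x[2]),abs(s.fun).mean(),cv2.minEnclosingCircle(h))
E
```

```text
clock 28.5 tcp [543.  -71.9 194.7] close ang -17.68 tilt 0.02 F [ 0.4  0.9 -0.2] w 70.5 g 0.0
tool shift mm [-59.4  10.  149.7] units [-1.485  0.249  3.741] rz deg 0.12 units 0.003
2105 [ 534.19001503 -131.38014266] -19.475567477513202 0.31204208975062897 ((534.2366333007812, -131.83485412597656), 26.901073455810547)
```

```bash
python3 -m pendant '[0,0,0.015,-0.5,0.1,0.2,0.2, 0,0,0.01,-0.6,0.1,0.5,0.2, 0,0,0,-0.385,0.045,0.7,0.2, 0,0,0,0,0,0.7,0.2, 0,0,0,0,0,0.6,0.2, 0,0,0,0,0,0.4,0.2, 0,0,0,0,0,0.2,0.2, 0,0,0,0,0,0,0.2]' 20 >/dev/null
python3 go.py prism 45 -18.8
```

```text
clock 29.35 tcp [ 533.3 -131.5   61.9] close ang -18.89 tilt 0.08 F [-0.7  0.5 -0.1] w 70.5 g 0.0
tool shift mm [ 0.4  1.2 16.9] units [0.011 0.029 0.424] rz deg -0.09 units -0.002
```

```bash
python3 -m pendant '[0,0,0,0.01,0.02,0.2,0.2, 0,0,0,0,0,0.15,0.2, 0,0,0,0,0,0.06,0.3, 0,0,0,0,0,0,0.5, 0,0,0,0,0,0,0.6, 0,0,0,0,0,0,0.6, 0,0,0,0,0,0,0.6, 0,0,0,0,0,0,0.6]' 20 >/dev/null
python3 go.py prism 45 -18.8
python3 -m pendant '[0,0,0,0,0,-0.2,0.6, 0,0,0,0,0,-0.5,0.6, 0,0,0,0,0,-0.7,0.6, 0,0,0,0,0,-0.6,0.6, 0,0,0,0,0,-0.3,0.6, 0,0,0.1,0,0,0,0.6, 0,0,0.16,0,0,0,0.6, 0,0,0.16,0,0,0,0.6, 0,0,0.05,0,0,0,0.6, 0,0,0,0,0,0,0.6]' >/dev/null
python3 go.py tt 150 -40.1 0 -93
```

```text
clock 30.15 tcp [ 534.6 -131.8   46.4] close ang -18.94 tilt 0.03 F [-0.3 -1.3  0.8] w 45.3 g 19.9
tool shift mm [ 0.2 -0.1  1.4] units [ 0.006 -0.003  0.035] rz deg -0.14 units -0.003
clock 31.15 tcp [ 534.1 -131.6  137.7] close ang -40.11 tilt 0.06 F [-0.7 -0.3 -1.6] w 45.9 g 19.9
tool shift mm [ 198.4 -136.3  -12.2] units [ 4.96  -3.406 -0.304] rz deg -0.01 units -0.0
```

```bash
python3 -m pendant '[0,0,0,0.3,-0.206,0,0.6, 0,0,0,0.6,-0.412,0,0.6, 0,0,0,0.75,-0.515,0,0.6, 0,0,0,0.75,-0.515,0,0.6, 0,0,0,0.75,-0.515,0,0.6, 0,0,0,0.75,-0.515,0,0.6, 0,0,0,0.6,-0.412,0,0.6, 0,0,0,0.3,-0.206,0,0.6, 0,0,0,0.15,-0.105,0,0.6, 0,0,0,0,0,0,0.6]' >/dev/null
python3 go.py tt 56.4 -40.1 0 -93
```

```text
clock 32.15 tcp [557.7 107.7 138. ] close ang -40.03 tilt 0.02 F [-0.3 -1.5 -0.8] w 45.5 g 19.9
tool shift mm [ 0.2 -0.2 81.6] units [ 0.005 -0.005  2.04 ] rz deg 0.07 units 0.001
```

```bash
python3 - <<'E'
from h import *
from scipy.spatial.transform import Rotation as R
s=manip.state();T=np.array(manip.get_calibration("wrist")["cam_to_world"])
print(R.from_quat(s["tool_rot"]).as_matrix().T@(T[:3,3]-s["tcp_pos"]))
E
python3 -m pendant '[0,0,0,0,0,0.2,0.6, 0,0,0,0,0,0.4,0.6, 0,0,0,0,0,0.4,0.6, 0,0,0,0,0,0.3,0.6, 0,0,0,0,0,0.2,0.6, 0,0,0,0,0,0,0.6]' |grep -E "tcp|force"
```

```text
[ 7.67558167e+01 -1.21098905e-01 -1.38011660e+02]
tcp_pos: [557.4, 106.9, 77.1]
ft_force: [0.4, -0.6, -0.7]
grasp_force: 19.9
```

```bash
python3 -m pendant '[0,0,0,0,0,0.2,0.6, 0,0,0,0,0,0.15,0.6, 0,0,0,0,0,0.1,0.6, 0,0,0,0,0,0.03,0.6, 0,0,0,0,0,0,0.6, 0,0,0,0,0,0,0.6]' |grep -E "tcp|force";python3 -m pendant '[0,0,0,0,0,0.02,0.6, 0,0,0,0,0,0,0.6, 0,0,0,0,0,0,0.6]' |grep -E "tcp|force"; python3 go.py tt 56.4 -40.1 0 -93
```

```text
tcp_pos: [558.0, 107.4, 59.2]
ft_force: [0.2, -0.2, -1.3]
grasp_force: 19.9
tcp_pos: [557.9, 107.4, 58.2]
ft_force: [-0.3, 0.4, -1.5]
grasp_force: 19.9
clock 33.65 tcp [557.9 107.4  58.2] close ang -40.09 tilt 0.01 F [-0.3  0.4 -1.5] w 45.7 g 19.9
tool shift mm [ 0.3 -0.5  1.8] units [ 0.008 -0.012  0.045] rz deg 0.01 units 0.0
```

```bash
python3 -m pendant '[0,0,0,0.01,-0.01,0.025,0.6, 0,0,0,0,0,0.015,0.6, 0,0,0,0,0,0,0.6, 0,0,0,0,0,0,0.6]' |grep -E "tcp|force";python3 -m pendant '[0,0,0,0,0,0.015,0.6, 0,0,0,0,0,0,0.6, 0,0,0,0,0,0,0.6]' |grep -E "tcp|force"
```

```text
tcp_pos: [557.8, 108.0, 56.5]
ft_force: [0.3, 0.1, -2.6]
grasp_force: 19.9
tcp_pos: [557.8, 107.9, 56.4]
ft_force: [-2.7, -0.7, 6.1]
grasp_force: 19.9
```

```bash
python3 -m pendant '[0,0,0,0,0,0,0.45, 0,0,0,0,0,0,0.3, 0,0,0,0,0,0,0.25, 0,0,0,0,0,-0.2,0.25, 0,0,0,0,0,-0.5,0.25, 0,0,0,0,0,-0.8,0.25, 0,0,0,0,0,-0.8,0.25, 0,0,0,0,0,-0.5,0.25, 0,0,0,0,0,-0.2,0.25, 0,0,0,0,0,0,0.5]' >/dev/null
python3 -m pendant '[0,0,-0.139,0,0,0,0.77, 0,0,-0.139,0,0,0,0.77, 0,0,-0.139,0,0,0,0.77, 0,0,-0.139,0,0,0,0.77, 0,0,-0.139,0,0,0,0.77, 0,0,-0.139,0,0,0,0.77, 0,0,0,0,0,0,0.77]' >/dev/null
python3 go.py pen 160 -2.5
```

```text
clock 36.05 tcp [557.3 107.9 174.5] close ang -2.51 tilt 0.14 F [ 0.1 -0.4  0.8] w 20.4 g 0.0
tool shift mm [-399.5 -106.8   14.8] units [-9.987 -2.671  0.37 ] rz deg -0.01 units -0.0
```

```bash
python3 -m pendant '[0,0,0,-0.5,-0.12,0,0.77, 0,0,0,-0.9,-0.25,0,0.77, 0,0,0,-0.95,-0.25,0,0.77, 0,0,0,-0.95,-0.25,0,0.77, 0,0,0,-0.95,-0.25,0,0.77, 0,0,0,-0.95,-0.25,0,0.77, 0,0,0,-0.95,-0.25,0,0.77, 0,0,0,-0.95,-0.25,0,0.77, 0,0,0,-0.95,-0.25,0,0.77, 0,0,0,-0.95,-0.25,0,0.77]' >/dev/null
python3 -m pendant '[0,0,0,-0.7,-0.2,0,0.77, 0,0,0,-0.28,-0.1,0,0.77, 0,0,0,0,0,0,0.77, 0,0,0,0,0,0,0.77]' >/dev/null
python3 go.py pen 60 -2.5
cat > pen.py <<'E'
from h import *
import sys
for cam in sys.argv[1:]:
    c=manip.get_calibration(cam);p,d=manip.snapshot(cam);cv2.imwrite(f"pics/{cam}_pen.png",p);W=pts(cam,d,c)
    for r in manip.trace("pen",cam)[:2]:
        m=W[r["pixels"]];m=m[~np.isnan(m[:,0])]
        if len(m)<10: continue
        m=m[m[:,2]>np.percentile(m[:,2],95)-6][:,:2].astype(np.float32)
        l=cv2.fitLine(m,cv2.DIST_HUBER,0,.01,.01).ravel();u=l[:2]*np.sign(l[1]);t=(m-l[2:])@u
        print(cam,round(r["confidence"],2),len(m),"angle",np.degrees(np.arctan2(-u[0],u[1])).round(2),"ends",(l[2:]+u*t.min()).round(1),(l[2:]+u*t.max()).round(1),"mid",(l[2:]+u*(t.min()+t.max())/2).round(1),np.ptp(t).round(1))
E
python3 pen.py wrist side
```

```text
clock 37.45 tcp [ 433.4 -285.   175.6] close ang -2.59 tilt 0.06 F [0.2 0.2 0.4] w 20.0 g 0.0
tool shift mm [ -1.6  -0.3 115.6] units [-0.039 -0.008  2.889] rz deg -0.09 units -0.002
wrist 0.97 1210 angle -2.69 ends [ 431.  -351.2] [ 437.  -223.1] mid [ 434.  -287.2] 128.2
wrist 0.56 181 angle 36.91 ends [ 483.6 -517.2] [ 454.5 -478.4] mid [ 469.1 -497.8] 48.5
side 0.86 220 angle -1.92 ends [ 429.5 -348.8] [ 433.6 -226.3] mid [ 431.6 -287.5] 122.6
side 0.72 184 angle 37.23 ends [ 485.6 -523.2] [ 436.7 -458.8] mid [ 461.2 -491. ] 80.8
```

```bash
python3 -m pendant '[0,0,0,-0.05,0.02,0.3,0.77, 0,0,0,0,0,0.7,0.77, 0,0,0,0,0,0.8,0.77, 0,0,0,0,0,0.8,0.77, 0,0,0,0,0,0.6,0.77, 0,0,0,0,0,0.3,0.77, 0,0,0,0,0,0,0.77, 0,0,0,0,0,0,0.77]' 12 >/dev/null
sed -i 's/"pen":(433,-286.5)/"pen":(434,-287.2)/;s/"tt":(574,199.5)/"tt":(574.2,199.4)/' go.py; python3 go.py pen 17 -2.6
```

```text
clock 38.45 tcp [ 434.3 -288.4   36.5] close ang -2.55 tilt 0.06 F [ 0.2 -0.6  0.2] w 20.2 g 0.0
tool shift mm [ 1.2 -0.4 19.5] units [ 0.029 -0.01   0.489] rz deg 0.05 units 0.001
```

```bash
python3 -m pendant '[0,0,0,0.03,0,0.2,0.77, 0,0,0,0,0,0.18,0.77, 0,0,0,0,0,0.08,0.77, 0,0,0,0,0,0.02,0.77, 0,0,0,0,0,0,0.77, 0,0,0,0,0,0,0.95, 0,0,0,0,0,0,0.95, 0,0,0,0,0,0,0.95]' 12|grep -E "tcp|force|width"
python3 go.py pen 17 -2.6
```

```text
tcp_pos: [434.1, -287.0, 16.9]
ft_force: [0.1, 0.5, -0.1]
width: 0.114
grasp_force: 12.0
clock 39.25 tcp [ 434.1 -287.    16.9] close ang -2.56 tilt 0.03 F [ 0.1  0.5 -0.1] w 10.1 g 12.0
tool shift mm [-0.2 -0.1 -0.1] units [-0.005 -0.003 -0.002] rz deg 0.04 units 0.001
```

```bash
python3 -m pendant '[0,0,0,0,0,-0.2,0.95, 0,0,0,0,0,-0.5,0.95, 0,0,0,0,0,-0.6,0.95, 0,0,0,0,0,-0.5,0.95, 0,0,0,0,0,-0.2,0.95, 0,0,0.085,0,0,0,0.95, 0,0,0.084,0,0,0,0.95, 0,0,0,0,0,0,0.95]' |grep -E "width|grasp"
python3 go.py tt 97 -10.2 -143 0
```

```text
width: 0.112
grasp_force: 12.0
clock 40.05 tcp [ 433.8 -286.8   96.5] close ang -10.2 tilt 0.03 F [ 0.4  0.3 -0. ] w 9.9 g 12.0
tool shift mm [ 5.031e+02 -9.100e+01 -3.000e-01] units [ 1.2577e+01 -2.2740e+00 -7.0000e-03] rz deg -0.0 units -0.0
```

```bash
python3 -m pendant '[0,0,0,0.4,-0.07,0,0.95, 0,0,0,0.8,-0.15,0,0.95, 0,0,0,0.95,-0.17,0,0.95, 0,0,0,0.95,-0.17,0,0.95, 0,0,0,0.95,-0.17,0,0.95, 0,0,0,0.95,-0.17,0,0.95, 0,0,0,0.95,-0.17,0,0.95, 0,0,0,0.95,-0.17,0,0.95, 0,0,0,0.95,-0.17,0,0.95, 0,0,0,0.95,-0.17,0,0.95]' >/dev/null
python3 -m pendant '[0,0,0,0.95,-0.17,0,0.95, 0,0,0,0.95,-0.17,0,0.95, 0,0,0,0.95,-0.17,0,0.95, 0,0,0,0.6,-0.12,0,0.95, 0,0,0,0.35,-0.06,0,0.95, 0,0,0,0,0,0,0.95, 0,0,0,0,0,0,0.95]' >/dev/null
python3 go.py tt 27 -10.2 -143 0; python3 pen.py top
```

```text
clock 41.75 tcp [433.3 224.7  96.6] close ang -10.14 tilt 0.03 F [-0.3 -0.6  0.3] w 10.0 g 12.0
tool shift mm [-0.1  0.2 69.6] units [-0.003  0.004  1.74 ] rz deg 0.06 units 0.001
top 0.59 61 angle -11.18 ends [423.3 166.7] [433.4 217.9] mid [428.4 192.3] 52.2
```

```bash
python3 -m pendant '[0,0,0,0,0,0.2,0.95, 0,0,0,0,0,0.5,0.95, 0,0,0,0,0,0.5,0.95, 0,0,0,0,0,0.3,0.95, 0,0,0,0,0,0.12,0.95, 0,0,0,0,0,0.05,0.95, 0,0,0,0,0,0.02,0.95, 0,0,0,0,0,0,0.95, 0,0,0,0,0,0,0.95]' |grep -E "tcp|force"; python3 -m pendant '[0,0,0,0,0,0.02,0.95, 0,0,0,0,0,0,0.95, 0,0,0,0,0,0,0.95]' |grep -E "tcp|force"
```

```text
tcp_pos: [433.9, 225.3, 29.6]
ft_force: [-0.3, -0.1, -0.2]
grasp_force: 12.0
tcp_pos: [433.6, 225.2, 28.4]
ft_force: [-0.3, -0.0, 0.3]
grasp_force: 12.0
```

```bash
python3 -m pendant '[0,0,0,0,0,0.02,0.95, 0,0,0,0,0,0.015,0.95, 0,0,0,0,0,0,0.95, 0,0,0,0,0,0,0.95]' |grep -E "tcp|force"; python3 -m pendant '[0,0,0,0,0,0.01,0.95, 0,0,0,0,0,0,0.95, 0,0,0,0,0,0,0.95]' |grep -E "tcp|force"
```

```text
tcp_pos: [433.6, 225.2, 26.9]
ft_force: [0.3, 0.8, -0.5]
grasp_force: 12.0
tcp_pos: [433.6, 225.2, 26.9]
ft_force: [-2.7, -1.2, 6.0]
grasp_force: 12.0
```

```bash
python3 -m pendant '[0,0,0,0,0,0,0.85, 0,0,0,0,0,0,0.75, 0,0,0,0,0,0,0.7, 0,0,0,0,0,-0.3,0.7, 0,0,0,0,0,-0.6,0.7, 0,0,0,0,-0.3,-0.6,0.7, 0,0,0,0,-0.42,0,0.5, 0,0,0,0,0,0,0.2, 0,0,0,0,0,0,0]' >/dev/null
python3 -m pendant '[0,0,-0.18,0,0,0,0, 0,0,-0.18,0,0,0,0, 0,0,-0.18,0,0,0,0, 0,0,-0.18,0,0,0,0, 0,0,-0.18,0,0,0,0, 0,0,-0.18,0,0,0,0, 0,0,-0.18,0,0,0,0, 0,0,-0.18,0,0,0,0, 0,0,-0.18,0,0,0,0, 0,0,-0.18,0,0,0,0]' >/dev/null
python3 -m pendant '[0,0,-0.1,0,0,0,0, 0,0,-0.1,0,0,0,0, 0,0,0,0,0,0,0]'>/dev/null
python3 go.py tt 27 79.8 -172 0; python3 pen.py top side
```

```text
clock 45.95 tcp [405.8 230.1  86.3] close ang 79.85 tilt 0.02 F [ 0.4 -0.7 -0.5] w 87.8 g 0.0
tool shift mm [ 0.8 -0.7 59.3] units [ 0.021 -0.016  1.482] rz deg 0.05 units 0.001
top 0.67 85 angle -9.0 ends [428.9 183.8] [442.8 271.3] mid [435.8 227.5] 88.6
top 0.53 23 angle 58.18 ends [583.3 169.6] [544.7 193.6] mid [564.  181.6] 45.4
side 0.47 64 angle -9.66 ends [420.1 165.8] [434.6 251.4] mid [427.3 208.6] 86.8
side 0.45 140 angle 37.76 ends [ 484.8 -522. ] [ 439.4 -463.5] mid [ 462.1 -492.7] 74.1
```

View pics/side_pen.png

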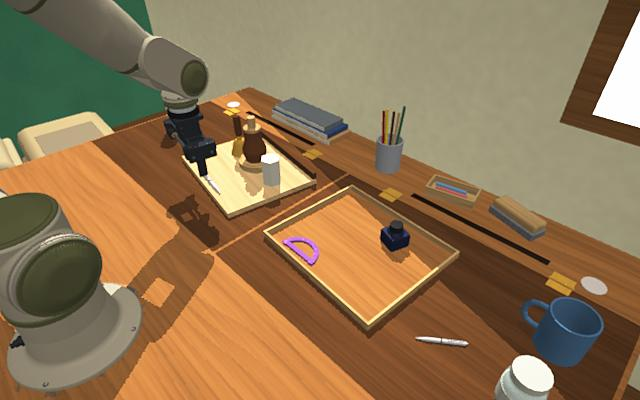

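The side view shows the pen on the board at about (row 185, col 212), in front of the turntable. The bell, pot and prism are standing, and the tray holds only the ink bottle and protractor. I lower the open fingers in front of the pen and push it back.

```bash
python3 -m pendant '[0,0,0,0.02,-0.02,0.3,0, 0,0,0,0,0,0.5,0, 0,0,0,0,0,0.4,0, 0,0,0,0,0,0.2,0, 0,0,0,0,0,0.06,0, 0,0,0,0,0,0,0, 0,0,0,0,0,0,0]' |grep -E "tcp|force"
python3 go.py tt 27 79.8 -110 0
```

```text
tcp_pos: [404.7, 229.8, 28.7]
ft_force: [-0.1, 0.7, -0.3]
grasp_force: 0.0
clock 46.85 tcp [404.7 229.8  28.7] close ang 79.83 tilt 0.06 F [-0.1  0.7 -0.3] w 88.1 g 0.0
tool shift mm [-62.2  -0.1   1.8] units [-1.555 -0.002  0.044] rz deg 0.03 units 0.001
```

```bash
python3 -m pendant '[0,0,0,-0.1,0,0.04,0, 0,0,0,-0.15,0,0,0, 0,0,0,-0.15,0,0,0, 0,0,0,-0.15,0,0,0, 0,0,0,-0.15,0,0,0, 0,0,0,-0.15,0,0,0, 0,0,0,-0.15,0,0,0, 0,0,0,-0.15,0,0,0, 0,0,0,-0.1,0,0,0, 0,0,0,0,0,0,0]' |grep -E "tcp|force"
python3 go.py tt 27 79.8 -110 0; python3 pen.py top side
```

```text
tcp_pos: [454.0, 220.7, 26.5]
ft_force: [0.7, -0.1, 0.3]
grasp_force: 0.0
clock 47.85 tcp [454.  220.7  26.5] close ang 79.81 tilt 0.02 F [ 0.7 -0.1  0.3] w 87.8 g 0.0
tool shift mm [-12.    0.1  -0.5] units [-0.301  0.003 -0.013] rz deg 0.01 units 0.0
side 0.77 184 angle 37.35 ends [ 484.  -520.9] [ 436.  -457.9] mid [ 460.  -489.4] 79.2
side 0.64 153 angle 4.95 ends [545.7 132.9] [536.2 242.1] mid [540.9 187.5] 109.6
```

```bash
cat > pb.py <<'E'
from h import *
tt=np.array([574.2,199.4]);a=np.radians(10.2);ex=np.array([np.cos(a),-np.sin(a)]);ey=np.array([np.sin(a),np.cos(a)])
for cam in ["top","side"]:
    p,d=manip.snapshot(cam);W=pts(cam,d);cv2.imwrite(f"pics/{cam}_pb.png",p)
    X=(W[...,:2]-tt)@ex;Y=(W[...,:2]-tt)@ey
    m=(W[...,2]>21)&(W[...,2]<31)&(X>-160)&(X<-60)&(abs(Y)<80)
    q=np.stack([X[m],Y[m]],1).astype(np.float32)
    if len(q)<5: print(cam,len(q));continue
    l=cv2.fitLine(q,cv2.DIST_HUBER,0,.01,.01).ravel()
    print(cam,len(q),"ex med",np.median(q[:,0]).round(1),"ey range",q[:,1].min().round(1),q[:,1].max().round(1),"slope deg",np.degrees(np.arctan2(l[0]*np.sign(l[1]),abs(l[1]))).round(2),"z",np.median(W[m][:,2]).round(1))
    for y0 in range(-80,80,20):
        b=q[(q[:,1]>=y0)&(q[:,1]<y0+20)]
        if len(b): print("   ",y0,len(b),b[:,0].mean().round(1))
E
python3 pb.py
```

```text
top 1
side 46 ex med -120.5 ey range -64.8 57.7 slope deg -12.23 z 25.3
    -80 4 -108.1
    -60 28 -118.2
    -40 3 -105.1
    0 1 -141.3
    40 10 -133.7
```

```bash
python3 -m pendant '[0,0,0,-0.1,0,0,0, 0,0,0,-0.1,0,0,0, 0,0,0,-0.075,0,0,0, 0,0,0,0,0,0,0, 0,0,0,0,0,0,0, 0,0,0,0.2,0,0,0, 0,0,0,0.3,0,-0.2,0, 0,0,0,0.5,0,-0.7,0, 0,0,0,0.8,0,-0.9,0, 0,0,0,0.8,0,-0.9,0]' >/dev/null
python3 -m pendant '[0,0,0,0.6,0,-0.9,0, 0,0,0,0.3,0,-0.9,0, 0,0,0,0,0,-0.3,0, 0,0,0,0,0,0,0]' |grep -E tcp
python3 pb.py;python3 pen.py wrist; python3 - <<'E'
import cv2
p=cv2.imread("pics/top_pb.png"); cv2.imwrite("pics/top_pbc.png",cv2.resize(p[110:270,130:300],None,fx=3.7,fy=3.7,interpolation=cv2.INTER_CUBIC))
E
```

```text
tcp_pos: [326.4, 243.9, 220.0]
top 149 ex med -94.4 ey range -67.4 68.3 slope deg 0.14 z 24.7
    -80 1 -94.4
    -60 21 -96.2
    -40 23 -94.4
    -20 24 -96.7
    0 25 -95.5
    20 27 -95.3
    40 25 -94.2
    60 3 -91.4
side 100 ex med -98.6 ey range -65.7 66.0 slope deg -0.35 z 26.0
    -80 3 -96.5
    -60 15 -98.0
    -40 20 -98.5
    -20 16 -98.6
    0 14 -99.2
    20 17 -97.9
    40 14 -98.7
    60 1 -98.1
wrist 0.78 761 angle -9.89 ends [466.1 152. ] [488.2 278.4] mid [477.1 215.2] 128.3
```

View pics/top_pbc.png

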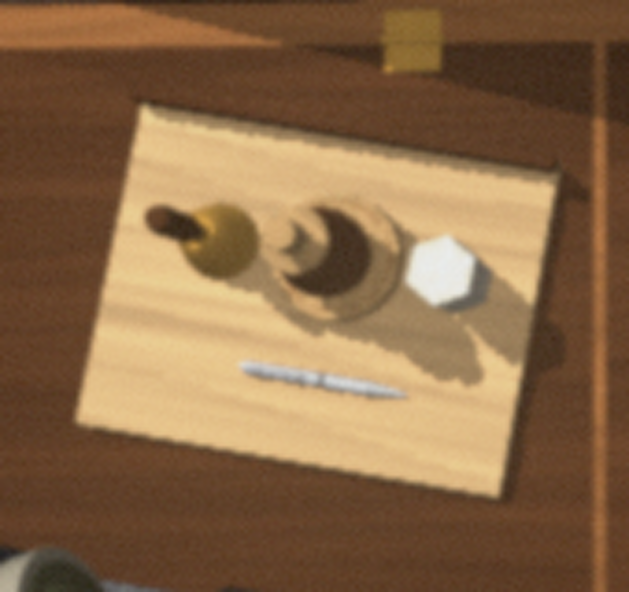

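The top view shows the bell at left, the stoppered pot on the turntable and the prism at right. The pen at about (row 380, col 322 in the crop) is parallel to the rail and centred. One numeric check of the gaps, then I hand in.

```bash
python3 - <<'E'
from h import *
p,d=manip.snapshot("top");W=pts("top",d).reshape(-1,3);W=W[~np.isnan(W[:,0])]
a=np.radians(10.2);ex=np.array([np.cos(a),-np.sin(a)]);ey=np.array([np.sin(a),np.cos(a)]);t=np.array([575.5,199.0])
for n,c,z,r,dz in [("knob",(574,199),174,25,3),("prism",(558,108),91,35,3),("belltop",(592,299),135,30,5),("ink",(601,-272),64,30,4),("protractor",(440,-141),11,60,2)]:
    m=W[(abs(W[:,2]-z)<dz)&(np.hypot(W[:,0]-c[0],W[:,1]-c[1])<r)][:,:2]
    if n=="protractor": print(n,np.median(m,0)); continue
    k,R=cv2.minEnclosingCircle(m.astype(np.float32));k=np.array(k);print(n,k.round(1),round(R,1),"ex,ey",((k-t)@ex).round(1),((k-t)@ey).round(1),"ey range",((m-t)@ey).min().round(1),((m-t)@ey).max().round(1))
print(manip.hand_in())
E
```

```text
knob [574.3 199. ] 11.1 ex,ey -1.2 -0.3 ey range -9.9 10.1
prism [557.7 107.8] 25.9 ex,ey -1.3 -92.9 ey range -116.1 -70.0
belltop [591.4 297.2] 10.3 ex,ey -1.8 99.5 ey range 89.7 109.4
ink [ 605.2 -274.9] 14.9 ex,ey 113.1 -461.1 ey range -475.4 -447.4
protractor [ 442.44993695 -145.73793718]
the job is handed in; nothing more can be done
None
```

The still life is set up and handed in at about 50 s of the 138 s allowed: the stoppered pot is centred on the turntable to about 1 mm, the bell (left) and prism (right) measure gaps of 18–20 mm, the pen lies centred and parallel to the rail with a gap of about 41 mm, and the ink bottle and protractor were never touched.

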